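# Cull the chipped engraving block and hold a sound one in the press fixture

## Robot

A 6-joint arm with a two-finger parallel gripper is mounted at the origin on the work surface. World frame = base frame: x ahead of the robot, y to its left, z up, the work surface at z = 0. Lengths are in m, angles in degrees, forces in N, time in s.
With the tool pointing down it reaches from about 0.3 to 1 m from the base axis. Payload 5.1 kg.
Tool frame: the origin (TCP) lies midway between the tips of the shut fingers; the grasp point (between the pads) lies 19 mm behind it (robot.grip_depth is the distance from the TCP to the grasp point, in m); z points along the fingers, y is the line along which they close (so a half turn about z gives the same grasp; the last joint's range is limited). The gripper opens to 95 mm and grips with 3 to 60 N. Pads are 20 mm wide; open, the fingers measure 119 mm over their backs; the gripper's body (75 mm by 180 mm) begins 59 mm behind the grasp point.
Start: joints at [66.085, 7.093, 94.555, -0, 78.352, -4.733], TCP at [0.214, 0.614, 0.215] pointing down, gripper open.
Joint ranges: [-149.61, 149.61], [-58.7, 133.49], [1.44, 155.28], [-77.14, 257.14], [18.33, 153.61], [-166.67, 166.67]. Speed limits (degrees/s): [147.25, 147.25, 180, 180, 180, 180].

## Interface

Orientations are given as [roll, pitch, yaw] about the fixed x, y, z axes, in that order (R = Rz(yaw) Ry(pitch) Rx(roll)).
In Python, from workcell import robot, capture, finish_job gives the robot as it stands.
- The arm moves only by the shell command python3 -m crank 'ROWS' [OPENING] [FORCE]. ROWS is JSON, a list of rows, each a list of 2 entries, a list of its own where there are three numbers: the shift along the tool's x, y, z in mm, then the turn, a rotation vector about the tool's x, y, z in degrees. In form: [[[x, y, z], [ax, ay, az]], ...]. A call has 1 to 12 rows; each row is the pose to reach, as a shift and turn from the pose commanded when the call began, along the tool's axes at that moment; what a row does not reach only later rows make up. A row lasts 1/12 s, in which the tool goes at most 41.7 mm and 7.16 degrees, less where a joint would pass 70% of its speed; a pose out of reach is approached as far as the arm can. A call with a gripper value outside its range is refused whole. OPENING is the finger opening in mm, from 0 to 95.1, set as the call begins (- or left out, the last holds). The fingers move at their own pace and stop on an object; FORCE is the grip in N (left out, the last holds). Time passes only in rows, so rows that repeat a pose let the fingers close. It gives the time, the measured TCP pose, the force, the opening and the grip force at its end, in the units of the state.
- robot.sense(): the state, without advancing time (a new reading comes with each control period).
- capture(name): name is "side" or "top" or "wrist"; returns a dict with "image" (400x640x3 uint8, red, green, blue), "range_z" (400x640 float32, m along the optical axis (not along the pixel's ray), 0 where there is no reading), "fx", "fy", "cx", "cy" (pixels), "k1" (the pictures are not rectified: a ray, as slopes to the right and down, at radius r is drawn at 1 + k1 r^2 times it, then the intrinsics apply), "R" (3x3) and "t" (3): a world point X has camera coordinates R X + t; the wrist camera has in their place "T_tool_cam" (4x4, takes a point from camera to tool coordinates, whose origin is the TCP and whose axes are the flange's). Camera axes: x right, y down, z forward; pixel columns grow to the right and rows downward; lengths in m; the calibration is good to about 2 mm. A picture is of the moment at which its call begins: read the wrist's pose just before it.
- finish_job(): hands the job in; it is judged then, once.
The state is a dict: "clock": time; "qpos": joint angles; "joint_vel": joint speeds; "joint_torque": joint torques, N m; "tcp_pos": TCP position; "eef_rot": TCP orientation; "contact_force": force on the tool from outside, world axes, zero at the start; "moment": the same for the moment, N m; "gripper_width": finger opening in m; "finger_force": force on a finger pad.
Only numpy, scipy, OpenCV 4.12 (cv2) and the standard library are available. Lean on these libraries where they do the work, as an engineer would, in place of code of your own. Each camera call takes 0.05 s, during which the arm holds its last target. There are 200 camera calls.

## Task

Three boxwood blocks lie on the blue felt mat: put the one with the broken-off corner in the red scrap tray and let go of it. Then take either sound block, lay it flat on the fixture's steel bed, end-on to the middle of the brass sprung jaw and square to it, and push the jaw back with it until the red pointer stands in the green band, never to the end of its travel; leave the other sound block on the mat and the jar, scraper and brush tin where they are. Finish while still holding the block pressed there steadily, ready for the engraver to fasten it: do not let go.

Things in the scene. Friction and masses are not known exactly. Their poses are not given: they have to be found in the camera images.
- block_a: sound pale boxwood engraving block, a plain rectangular solid 64 x 40 x 24 mm, about 55 g, lying flat on the blue felt mat. Origin: centre of its underside; x along the 64 mm length, y along the 40 mm width, z up. The two sound blocks are alike and either may be used.
- block_b: sound pale boxwood engraving block, a plain rectangular solid 64 x 40 x 24 mm, about 55 g, lying flat on the blue felt mat. Origin: centre of its underside; x along the 64 mm length, y along the 40 mm width, z up. The two sound blocks are alike and either may be used.
- chipped: the odd block: the same 64 x 40 x 24 mm pale boxwood outline, but one corner is broken off through the full height (a triangle 24 mm along the length by 22 mm along the width, at its +x +y corner). Both 40 mm-apart sides are whole from x = -32 to +8 mm. Origin: centre of the underside of the full outline; x along the length, y along the width.
- mat: fixed flat square blue felt mat 250 x 250 x 4 mm on the bench, on which the three blocks lie. Origin: centre of its underside.
- scrap_tray: fixed open red plastic tray, 150 x 150 mm outside, 35 mm high, walls and floor 4 mm thick. Origin: centre of its underside.
- fixture: fixed press fixture: dark pierced steel bed plate 270 x 90 x 12 mm (x = -100 to +170 mm); a brass jaw across it slides in +x, backed by springs in a blue housing (front at x = +83 mm, 32 mm above the bed). The block is laid on the clear bed between x = -100 mm and the jaw. Origin: on its underside, on the middle line; x is the way the jaw is pushed back (roughly away from the robot), z up.
- pointer (a point): red pointer bar behind the blue housing, fixed to the jaw: it rides along the fixture's x over a white strip with a green band; in the green means 12 to 26 mm of jaw travel.
- jaw (a joint): travel of the brass jaw in m: 0 at rest, grows as it is pushed back along the fixture's +x, end of travel 0.036. It pushes back with about 2 N as it leaves rest and 5 N more for each 10 mm; the green band is 0.012 to 0.026, that is 8 to 15 N, and its middle 0.019 is about 11.5 N.
- jaw_face (a point): point on the jaw's front face (the face towards -x of the fixture, which the block's end meets), in its middle, 12 mm above the bed's top; it moves with the jaw. The jaw is 70 mm wide and its top is 28 mm above the bed. At rest it is at x = +20 mm of the fixture. Axes as the fixture's.
- bed_top (a point): point on the top face of the bed, on the fixture's middle line, 40 mm in front of the resting jaw face. Axes as the fixture's.
- ink_jar: bystander: amber glass jar, 48 mm across, 50 mm high, standing near a corner of the mat. Origin: centre of its underside.
- scraper: bystander: hand scraper like a screwdriver, 150 mm long, lying on the bench with its length along its x.
- brush_tin: bystander: steel tin 72 mm across, 90 mm high, with pens and brushes standing up to about 165 mm. Origin: centre of its underside.
Mind the look-alikes: they are no part of the job. Leave any pink or turquoise look-alike of the block_b alone.

How it is judged:
By the outcome, as a careful person would: the job done as asked, in the order asked, and still so for the second after the job is handed in, while the arm keeps its last pose, push and grip.
It also fails if it takes over 59 s, if anything falls off the work surface, if the arm or the gripper's body presses on something with over 40 N, if the wrist force passes 120 N, or if a joint passes its speed limit or range.

## Working session

There is one attempt and no reset: what is moved stays moved. The work goes in short steps, Python scripts to look and compute and a shell command to move; the robot and the scene stay as the last step left them, time stands still between calls to the robot, and variables do not carry over. Pictures are saved under pics/ and viewed, at most 10 in all, crops included, and the job is handed in when it is done.

```bash
mkdir -p pics; ls
python3 - <<'E'
from workcell import robot,capture
import cv2,numpy as np,pickle
s=robot.sense();print(s)
for n in("top","side"):
    c=capture(n);pickle.dump(c,open(f"{n}.pkl","wb"));cv2.imwrite(f"pics/{n}0.png",c["image"][:,:,::-1])
    print(n,c["fx"],c["cx"],c["cy"],c["k1"],c["R"],c["t"])
E
```

```text
pics
{'clock': 0.0, 'qpos': array([ 6.60843069e+01,  7.13260138e+00,  9.46346444e+01, -1.57440719e-03,
        7.83506595e+01, -4.73338889e+00]), 'joint_vel': array([ 0.097463  , -0.08249201, -0.00591052, -0.04073742, -0.04952235,
        0.1037154 ]), 'joint_torque': array([-1.93167534e-04, -4.17592049e+01, -3.59940827e+01,  7.73963425e-02,
        4.86338104e-02, -1.34061352e-04]), 'tcp_pos': array([0.2133544 , 0.61330409, 0.21339134]), 'eef_rot': array([-1.79882370e+02, -8.19339431e-03,  1.60818007e+02]), 'contact_force': array([-0.36315107,  0.52614289, -0.00889328]), 'moment': array([0.00121858, 0.01049552, 0.00541352]), 'finger_force': 0.0, 'gripper_width': 0.09464821146126057}
top 478.7264418847376 324.26162025042356 204.4877236641373 -0.009659722339747625 [[ 0.02224345 -0.99975169 -0.00133377]
 [-0.9973672  -0.02209826 -0.06906763]
 [ 0.069021    0.00286656 -0.99761109]] [-0.02749831  0.49028403  1.67768588]
side 495.32823412354975 311.37876043251583 200.95315553892627 -0.03245227548598152 [[-0.97852401 -0.20586455 -0.01051447]
 [-0.14253787  0.71260204 -0.68693616]
 [ 0.14890844 -0.67068481 -0.7266417 ]] [0.48629533 0.13045166 1.60157127]
```

View pics/top0.png

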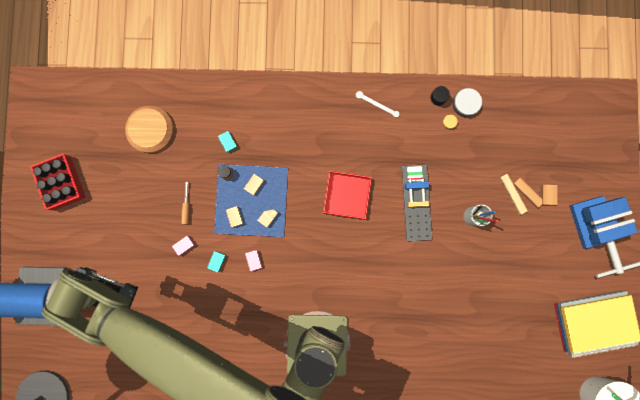

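View pics/side0.png

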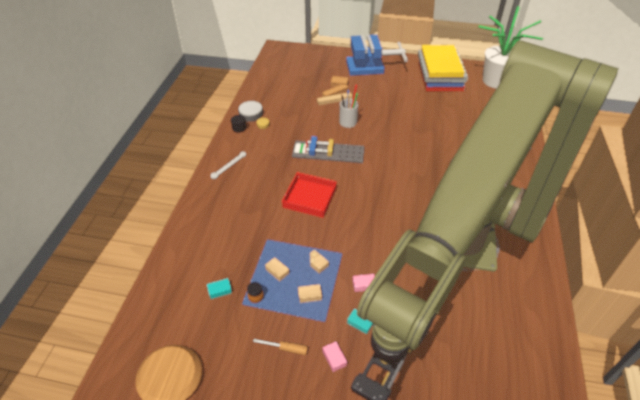

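The top view (up = +x, left = +y) shows three pale blocks on the mat at about (255,184), (235,216) and (268,218). The jar is at (225,172), the tray at (348,196) and the fixture at (417,203). The look-alikes are pink at (183,246) and (253,261), and turquoise at (217,261) and (228,141). The side view agrees.

Next I'll measure these and crop in close.

```bash
cat > h.py <<'E'
import numpy as np,cv2,pickle
from scipy.spatial.transform import Rotation as Ro
def pose(s):
    T=np.eye(4);T[:3,:3]=Ro.from_euler('xyz',s["eef_rot"],degrees=True).as_matrix();T[:3,3]=s["tcp_pos"];return T
def cam(c,T=None):
    "camera-to-world R, centre"
    if T is None: return c["R"].T,-c["R"].T@c["t"]
    M=T@c["T_tool_cam"];return M[:3,:3],M[:3,3]
def rays(c,uv):
    uv=np.asarray(uv,float).reshape(-1,2)
    K=np.array([[c["fx"],0,c["cx"]],[0,c["fy"],c["cy"]],[0,0,1]])
    p=cv2.undistortPoints(uv[:,None],K,np.array([c["k1"],0,0,0.]))[:,0]
    return np.c_[p,np.ones(len(p))]
def onplane(c,uv,z,T=None):
    R,o=cam(c,T);d=rays(c,uv)@R.T
    return o+d*((z-o[2])/d[:,2])[:,None]
def blobs(m,amin):
    cs,_=cv2.findContours(m.astype(np.uint8),cv2.RETR_EXTERNAL,cv2.CHAIN_APPROX_NONE)
    return [k for k in cs if cv2.contourArea(k)>amin]
def rect(P):
    "min-area rectangle of world xy points: centre, long, short, yaw of long axis, area ratio"
    P=(P[:,:2]*1000).astype(np.float32)
    (c,(w,h),a)=cv2.minAreaRect(P)
    if w<h: w,h,a=h,w,a+90
    A=cv2.contourArea(cv2.convexHull(P))
    return np.round(c,1),round(w,1),round(h,1),round((a+90)%180-90,1),round(A/(w*h),2)
E
python3 - <<'E'
from h import *
c=pickle.load(open("top.pkl","rb"));im=c["image"];hsv=cv2.cvtColor(im,cv2.COLOR_RGB2HSV).astype(int)
H,S,V=hsv[...,0],hsv[...,1],hsv[...,2]
roi=np.zeros(H.shape,bool);roi[150:250,200:450]=1
M={"pale":((H>8)&(H<28)&(V>170)&(S>60)&(S<170),.028),"mat":((H>100)&(H<125)&(S>90),.004),"tray":(((H<5)|(H>174))&(S>190),.035)}
for n,(m,z) in M.items():
    for k in blobs(m&roi,40):
        k=k[:,0];px=k.mean(0).round();print(n,px,rect(onplane(c,k,z)),"rng",c["range_z"][int(px[1]),int(px[0])])
cv2.imwrite("pics/crop1.png",cv2.resize(im[155:245,205:450,::-1],None,fx=3.2,fy=3.2,interpolation=cv2.INTER_CUBIC))
# heights from depth
R,o=cam(c)
def h(u,v):return (o+R@(rays(c,[[u,v]])[0]*c["range_z"][v,u]))
for p in[(255,184),(235,216),(268,218),(417,225),(417,205),(417,185),(348,196),(300,250)]:print(p,h(*p).round(3))
E
```

```text
pale [371. 244.] (array([ 355.1, -179.7]), 314.9, 34.9, -88.7, 0.74) rng 1.7031461
pale [442. 241.] (array([ 367.6, -429.6]), 58.1, 24.7, 79.2, 0.65) rng 1.7007933
pale [224. 242.] (array([351.2, 307. ]), 217.3, 48.9, -88.7, 0.83) rng 1.7008122
pale [300. 240.] (array([357.8,  60.7]), 130.7, 43.1, 77.3, 0.73) rng 1.6989264
pale [318. 236.] (array([378.4,   3.8]), 113.9, 17.3, 77.9, 0.64) rng 1.7052474
pale [386. 218.] (array([ 445.5, -232.6]), 122.9, 17.6, -88.7, 0.79) rng 1.7120674
pale [267. 217.] (array([444.4, 182.7]), 64.4, 41.6, -35.2, 0.85) rng 1.6829581
pale [234. 216.] (array([440.6, 300. ]), 61.5, 39.9, 20.3, 0.95) rng 1.6779581
pale [387. 206.] (array([ 492.2, -235.5]), 109.5, 16.9, -86.3, 0.8) rng 1.7141775
pale [418. 203.] (array([ 500.8, -346.2]), 71.8, 15.9, -84.3, 0.94) rng 1.6702327
pale [304. 198.] (array([511.8,  54.4]), 124.4, 16.8, -79.2, 0.76) rng 1.7166309
pale [439. 180.] (array([ 583.8, -419.8]), 70.7, 17.8, -88.7, 0.92) rng 1.7198129
pale [254. 185.] (array([556.8, 235.3]), 65.6, 41.4, -31.9, 0.94) rng 1.6899915
pale [207. 172.] (array([592.5, 397.1]), 56.8, 28.5, -88.8, 0.86) rng 1.7244166
pale [305. 175.] (array([598.4,  45. ]), 137.8, 46.3, -88.7, 0.79) rng 1.7199507
pale [330. 169.] (array([614.6, -32.6]), 166.2, 20.8, -87.5, 0.75) rng 1.7145154
pale [297. 152.] (array([674.3,  82.4]), 166.7, 14.3, -88.7, 0.77) rng 1.7246275
mat [416. 185.] (array([ 568.8, -344.9]), 82.5, 21.6, -88.7, 0.93) rng 1.6739368
mat [250. 199.] (array([501.9, 246. ]), 247.0, 246.7, -1.6, 0.99) rng 1.7116474
(255, 184) [0.557 0.229 0.029]
(235, 216) [0.443 0.297 0.025]
(268, 218) [0.438 0.18  0.029]
(417, 225) [ 0.425 -0.346  0.017]
(417, 205) [ 0.494 -0.34   0.044]
(417, 185) [ 0.565 -0.34   0.041]
(348, 196) [ 0.523 -0.1    0.013]
(300, 250) [ 0.328  0.066 -0.003]
```

View pics/crop1.png

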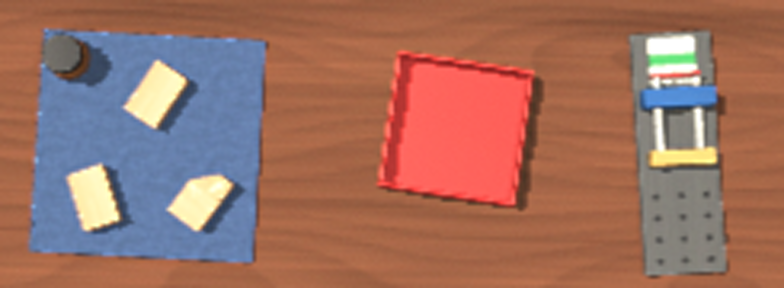

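Candidates for the chipped block are the pale blocks at top pixels (255,184), (235,216) and (268,218). The pink and turquoise ones are off the mat and don't count. Only (268,218) lacks a corner, on its upper-left side: area ratio 0.85 against 0.95. It sits at (444,183) mm, yaw -35. I'll move above it for a close look.

```bash
cat >> h.py <<'E'
def go(s,xyz,yaw,keep=False):
    "print tool-axes shift (mm) and turn (deg) to reach a TCP point (mm) pointing down with given yaw (mod 180)"
    T=pose(s);y0=s["eef_rot"][2]
    if not keep: yaw=y0+((yaw-y0+90)%180-90)
    G=Ro.from_euler('xyz',[180,0,yaw],degrees=True)
    R=Ro.from_matrix(T[:3,:3])
    print("shift",R.inv().apply(np.array(xyz)-T[:3,3]*1000).round(1),"turn",(R.inv()*G).as_rotvec(degrees=True).round(2))
E
python3 - <<'E'
from h import *
from workcell import robot,capture
s=robot.sense();go(s,(434,190,215),145)
c=capture("wrist");print(c["T_tool_cam"].round(3),c["fx"])
E
```

```text
shift [-347.5 -327.4   -0.9] turn [-1.100e-01  1.000e-02  1.582e+01]
[[-0.002 -0.963 -0.271  0.076]
 [ 1.    -0.002 -0.     0.   ]
 [-0.    -0.271  0.963 -0.171]
 [ 0.     0.     0.     1.   ]] 278.12800889814685
```

```bash
python3 -m crank '[[[-29,-27,0],[0,0,1.5]],[[-58,-55,0],[0,0,3]],[[-87,-82,0],[0,0,4]],[[-116,-109,0],[0,0,5.5]],[[-145,-136,0],[0,0,7]],[[-174,-164,0],[0,0,8]],[[-203,-191,0],[0,0,9]],[[-232,-218,0],[0,0,10.5]],[[-261,-246,0],[0,0,12]],[[-290,-273,0],[0,0,13]],[[-319,-300,0],[0,0,14.5]],[[-347,-327,0],[0,0,16]]]' 80 && python3 -m crank '[[[0,0,0],[0,0,0]],[[0,0,0],[0,0,0]],[[0,0,0],[0,0,0]]]'
python3 - <<'E'
from h import *
from workcell import robot,capture
s=robot.sense();print(s["clock"],s["tcp_pos"],s["eef_rot"])
c=capture("wrist");T=pose(s);pickle.dump((c,T),open("w1.pkl","wb"))
im=c["image"];cv2.imwrite("pics/w1.png",im[:,:,::-1])
E
```

```text
clock: 1.15
tcp_pos: [0.4342, 0.1891, 0.2146]
eef_rot: [180.0, 0.0, 144.7]
contact_force: [1.0, 0.3, 0.2]
gripper_width: 0.0801
finger_force: 0.0
clock: 1.4
tcp_pos: [0.4336, 0.1912, 0.2144]
eef_rot: [-180.0, -0.0, 144.8]
contact_force: [0.1, 0.3, 0.5]
gripper_width: 0.0799
finger_force: 0.0
1.4 [0.43361099 0.19118756 0.21440554] [-1.79994635e+02 -4.38375929e-02  1.44792490e+02]
```

View pics/w1.png

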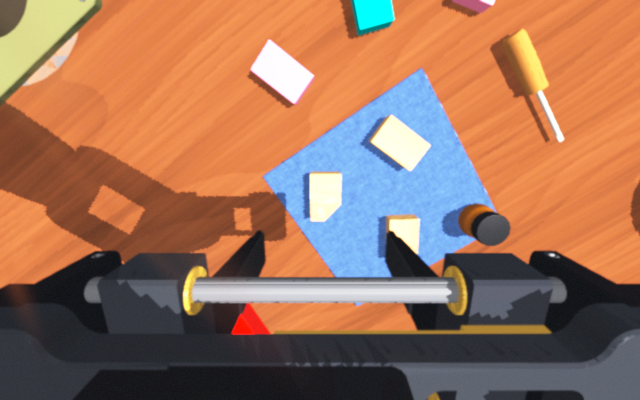

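The wrist view shows the chipped block upright at (325,197), with its missing corner at lower right (337,212). The sound blocks are at (400,142), fully visible, and (403,232), partly behind a finger. The jar is at (487,226).

```bash
cat >> h.py <<'E'
def pale(im):
    h=cv2.cvtColor(im,cv2.COLOR_RGB2HSV).astype(int);H,S,V=h[...,0],h[...,1],h[...,2]
    return (H>8)&(H<32)&(V>190)&(S>30)&(S<170)
E
python3 - <<'E'
from h import *
from workcell import robot
c,T=pickle.load(open("w1.pkl","rb"));im=c["image"];print(cv2.cvtColor(im,cv2.COLOR_RGB2HSV)[[197,142],[325,400]])
m=pale(im);roi=np.zeros(m.shape,bool);roi[100:280,290:450]=1
R,o=cam(c,T)
for k in blobs(m&roi,150):
    k=k[:,0];px=k.mean(0).astype(int);z=c["range_z"][px[1],px[0]]
    print(px,rect(onplane(c,k,.028,T)),(o+R@(rays(c,[px])[0]*z)).round(3))
E
```

```text
[[ 30  23 255]
 [ 30  22 255]]
[311 264] (array([506. , 115.7]), 60.4, 54.3, 54.7, 0.6) [0.524 0.102 0.   ]
[405 229] (array([549.7, 240.7]), 58.7, 39.1, -30.2, 0.64) [0.544 0.247 0.029]
[396 139] (array([440.6, 300.5]), 63.1, 40.0, 19.4, 0.98) [0.434 0.3   0.029]
[321 122] (array([357.2, 238.2]), 104.9, 37.2, 88.8, 0.55) [0.363 0.235 0.002]
```

Run:
```python
from h import *
from workcell import robot
c,T=pickle.load(open("w1.pkl","rb"));im=c["image"].astype(int)
m=(im[...,0]>225)&(im[...,2]<im[...,0]+5)&(im[...,1]>150);roi=np.zeros(m.shape,bool);roi[165:228,300:350]=1
for k in blobs(m&roi,150):
    k=k[:,0];print(k.mean(0),rect(onplane(c,k,.028,T)))
a=np.deg2rad(-35.2);g=np.array([444.4,182.7])-12*np.array([np.cos(a),np.sin(a)]);print(g)
go(robot.sense(),(*g,9),-35.2)
```

```text
[323.6350365  194.01459854] (array([445.2, 184.1]), 66.1, 40.8, -36.1, 0.89)
[434.59426122 189.61718779]
shift [ -2.4  -1.  205.4] turn [-0.01 -0.04  0.08]
```

```bash
python3 -m crank '[[[0,0,35],[0,0,0.5]],[[-1,0,70],[0,0,0.5]],[[-1.5,-0.5,105],[0,0,0.5]],[[-1.5,-0.5,140],[0,0,0.5]],[[-1.5,-0.5,165],[0,0,0.5]],[[-1.5,-0.5,185],[0,0,0.5]],[[-1.5,-0.5,200],[0,0,0.5]],[[-1.5,-0.5,207],[0,0,0.5]],[[-1.5,-0.5,208],[0,0,0.5]],[[-1.5,-0.5,208],[0,0,0.5]]]' 80 && python3 -m crank '[[[0,0,0],[0,0,0]],[[0,0,0],[0,0,0]],[[0,0,0],[0,0,0]],[[0,0,0],[0,0,0]],[[0,0,0],[0,0,0]],[[0,0,0],[0,0,0]]]' 30 25
```

```text
clock: 2.28
tcp_pos: [0.4347, 0.1907, 0.0069]
eef_rot: [180.0, -0.0, 144.4]
contact_force: [0.2, 0.2, -0.0]
gripper_width: 0.0799
finger_force: 0.0
clock: 2.78
tcp_pos: [0.435, 0.1897, 0.0069]
eef_rot: [180.0, 0.0, 144.3]
contact_force: [-0.0, 0.9, -0.3]
gripper_width: 0.0453
finger_force: 0.0
```

```bash
python3 -m crank '[[[0,0,0],[0,0,0]],[[0,0,0],[0,0,0]],[[0,0,0],[0,0,0]],[[0,0,0],[0,0,0]]]' && python3 -m crank '[[[0,0,-25],[0,0,0]],[[0,0,-60],[0,0,0]],[[0,0,-95],[0,0,0]],[[0,0,-110],[0,0,0]],[[0,0,-110],[0,0,0]]]'
python3 - <<'E'
from h import *
from workcell import robot
c=pickle.load(open("top.pkl","rb"));im=c["image"].astype(int)
m=(im[...,0]>120)&(im[...,1]<70)&(im[...,2]<80);m[:,:310]=0;m[:,390:]=0;m[:160]=0;m[230:]=0
for k in blobs(m,100):
    k=k[:,0];r=rect(onplane(c,k,.035));print(k.mean(0),r)
go(robot.sense(),(*r[0],117),144.4,True)
E
```

```text
clock: 3.12
tcp_pos: [0.435, 0.1897, 0.0068]
eef_rot: [180.0, 0.0, 144.3]
contact_force: [0.0, -0.2, 1.5]
gripper_width: 0.0397
finger_force: 25.0
clock: 3.53
tcp_pos: [0.4379, 0.1907, 0.1215]
eef_rot: [179.6, 0.3, 144.3]
contact_force: [0.1, 0.6, 0.5]
gripper_width: 0.0398
finger_force: 25.0
[343.84555985 195.63706564] (array([523. , -98.3]), 149.7, 148.9, -7.2, 0.99)
shift [-237.7 -185.2    4.5] turn [ 0.41  0.31 -0.08]
```

```bash
python3 -m crank '[[[-25,-20,0],[0,0,0]],[[-53,-43,0],[0,0,0]],[[-81,-66,0],[0,0,0]],[[-109,-89,0],[0,0,0]],[[-137,-112,0],[0,0,0]],[[-165,-134,0],[0,0,0]],[[-190,-154,0],[0,0,0]],[[-210,-170,0],[0,0,0]],[[-223,-181,0],[0,0,0]],[[-228,-185,0],[0,0,0]],[[-228,-185,0],[0,0,0]],[[-228,-185,0],[0,0,0]]]' && python3 -m crank '[[[0,0,25],[0,0,0]],[[0,0,55],[0,0,0]],[[0,0,80],[0,0,0]],[[0,0,95],[0,0,0]],[[0,0,103],[0,0,0]],[[0,0,106],[0,0,0]],[[0,0,106],[0,0,0]],[[0,0,106],[0,0,0]]]'
```

```text
clock: 4.53
tcp_pos: [0.5112, -0.0929, 0.1153]
eef_rot: [-180.0, -0.1, 144.3]
contact_force: [0.3, -0.1, -0.4]
gripper_width: 0.0397
finger_force: 25.0
clock: 5.2
tcp_pos: [0.513, -0.0933, 0.0117]
eef_rot: [180.0, 0.1, 144.4]
contact_force: [-0.1, -0.1, 0.0]
gripper_width: 0.04
finger_force: 25.0
```

```bash
python3 -m crank '[[[0,0,2],[0,0,0]],[[0,0,4],[0,0,0]],[[0,0,4],[0,0,0]]]' && python3 -m crank '[[[0,0,0],[0,0,0]],[[0,0,0],[0,0,0]],[[0,0,0],[0,0,0]],[[0,0,0],[0,0,0]],[[0,0,0],[0,0,0]]]' 62 && python3 -m crank '[[[0,0,-15],[0,0,0]],[[0,0,-45],[0,0,0]],[[0,0,-85],[0,0,0]],[[0,0,-125],[0,0,0]],[[0,0,-165],[0,0,0]],[[0,0,-180],[0,0,0]],[[0,0,-180],[0,0,0]]]'
python3 - <<'E'
from h import *
from workcell import robot,capture
s=robot.sense();c=capture("wrist");cv2.imwrite("pics/w2.png",c["image"][:,:,::-1]);pickle.dump((c,pose(s)),open("w2.pkl","wb"))
go(s,(440.6,300.3,120),20)
E
```

```text
clock: 5.45
tcp_pos: [0.5124, -0.0936, 0.0071]
eef_rot: [180.0, 0.0, 144.3]
contact_force: [0.0, 0.3, -0.4]
gripper_width: 0.0398
finger_force: 25.0
clock: 5.87
tcp_pos: [0.5122, -0.0936, 0.0068]
eef_rot: [-180.0, 0.0, 144.3]
contact_force: [0.8, 0.1, -0.7]
gripper_width: 0.0609
finger_force: 0.0
clock: 6.45
tcp_pos: [0.5153, -0.0944, 0.1931]
eef_rot: [179.8, 0.6, 144.3]
contact_force: [-0.4, -0.8, 0.4]
gripper_width: 0.0621
finger_force: 0.0
shift [291.6 276.8  71.1] turn [ -0.1    0.65 -55.68]
```

View pics/w2.png

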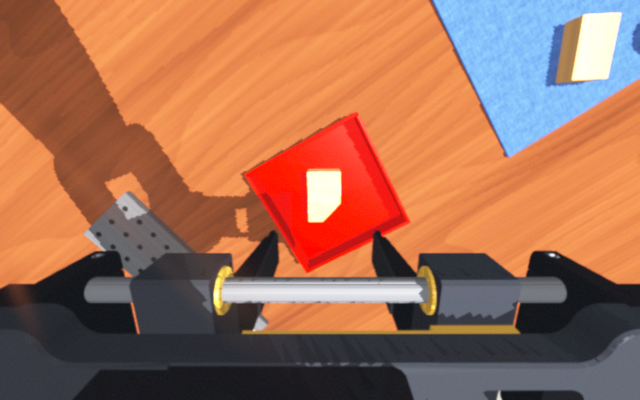

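The chipped block lies flat in the red tray at (324,195), inside the walls. Next is the sound block at (440.6,300.4), yaw 20.

```bash
python3 -m crank '[[[20,19,0],[0,0,-4]],[[45,43,0],[0,0,-9]],[[75,71,0],[0,0,-14]],[[105,100,0],[0,0,-20]],[[135,128,0],[0,0,-26]],[[165,156,0],[0,0,-32]],[[195,185,0],[0,0,-38]],[[225,213,0],[0,0,-44]],[[255,242,0],[0,0,-50]],[[278,264,0],[0,0,-54]],[[292,277,0],[0,0,-55.6]],[[292,277,0],[0,0,-55.6]]]' 80 && python3 -m crank '[[[0,0,30],[0,0,0]],[[0,0,60],[0,0,0]],[[0,0,80],[0,0,0]],[[0,0,80],[0,0,0]],[[0,0,80],[0,0,0]]]'
python3 - <<'E'
from h import *
from workcell import robot,capture
s=robot.sense();c=capture("wrist");T=pose(s);pickle.dump((c,T),open("w3.pkl","wb"))
im=c["image"].astype(int);cv2.imwrite("pics/w3.png",c["image"][:,:,::-1])
m=((im[...,0]>225)&(im[...,2]<im[...,0]+5)&(im[...,1]>150)).astype(np.uint8)
n,L,st,ce=cv2.connectedComponentsWithStats(m)
i=np.argmin([np.hypot(*(onplane(c,[x],.028,T)[0,:2]*1000-[440,300])) for x in ce])
k=blobs(L==i,50)[0][:,0];r=rect(onplane(c,k,.028,T));print(ce[i],r)
go(s,(440.6,300.4,6.8),20)
E
```

```text
clock: 7.5
tcp_pos: [0.4343, 0.3042, 0.1839]
eef_rot: [180.0, -0.2, -159.8]
contact_force: [-0.2, -1.2, -1.7]
gripper_width: 0.0799
finger_force: 0.0
clock: 7.92
tcp_pos: [0.4351, 0.3001, 0.1041]
eef_rot: [-179.9, -0.3, -160.2]
contact_force: [0.3, 0.8, 1.0]
gripper_width: 0.0801
finger_force: 0.0
[324.42311072 224.51142355] (array([444.6, 302.8]), 58.5, 40.3, 19.8, 0.93)
shift [-5.9 -1.5 97.3] turn [-0.06 -0.31 -0.15]
```

```bash
python3 -m crank '[[[-2,0,20],[0,0,0]],[[-4,-1,45],[0,0,0]],[[-6,-1,68],[0,0,0]],[[-6,-1,85],[0,0,0]],[[-6,-1,95],[0,0,0]],[[-6,-1,97.5],[0,0,0]],[[-6,-1,97.5],[0,0,0]]]' && python3 -m crank '[[[0,0,0],[0,0,0]],[[0,0,0],[0,0,0]],[[0,0,0],[0,0,0]],[[0,0,0],[0,0,0]],[[0,0,0],[0,0,0]],[[0,0,0],[0,0,0]],[[0,0,0],[0,0,0]],[[0,0,0],[0,0,0]],[[0,0,0],[0,0,0]],[[0,0,0],[0,0,0]]]' 30 45 && python3 -m crank '[[[0,0,-25],[0,0,0]],[[0,0,-60],[0,0,0]],[[0,0,-100],[0,0,0]],[[0,0,-130],[0,0,0]],[[0,0,-140],[0,0,0]],[[0,0,-140],[0,0,0]],[[0,0,-140],[0,0,0]]]'
python3 - <<'E'
from h import *
from workcell import robot
c=pickle.load(open("top.pkl","rb"));im=c["image"];hsv=cv2.cvtColor(im,cv2.COLOR_RGB2HSV).astype(int)
H,S,V=hsv[...,0],hsv[...,1],hsv[...,2]
def show(n,m,z,a):
    m=m.copy();m[:,:398]=0;m[:,436:]=0;m[:160]=0;m[245:]=0
    for k in blobs(m,a):
        k=k[:,0];print(n,k.mean(0).round(1),rect(onplane(c,k,z)))
show("bed",(S<60)|((H>100)&(H<125)),.012,200)
show("jaw",(H>15)&(H<32)&(S>100)&(V>150),.040,20)
show("house",(H>100)&(H<125)&(S>120),.044,20)
E
```

```text
clock: 8.55
tcp_pos: [0.4431, 0.303, 0.0098]
eef_rot: [180.0, 0.0, -160.1]
contact_force: [0.7, 0.5, 0.6]
gripper_width: 0.0801
finger_force: 0.0
clock: 9.38
tcp_pos: [0.4426, 0.303, 0.0093]
eef_rot: [180.0, 0.0, -160.1]
contact_force: [-0.4, -0.7, 3.0]
gripper_width: 0.0396
finger_force: 45.0
clock: 9.97
tcp_pos: [0.4421, 0.3027, 0.1482]
eef_rot: [-180.0, -0.0, -160.1]
contact_force: [-0.3, 0.7, -1.1]
gripper_width: 0.0399
finger_force: 45.0
bed [416.2 202.7] (array([ 506.7, -344.2]), 268.5, 91.1, 4.4, 0.98)
jaw [418.  203.6] (array([ 499.8, -343.9]), 71.3, 16.1, -84.3, 0.93)
house [416.5 184.9] (array([ 564.3, -337.3]), 80.5, 21.1, -88.7, 0.92)
```

Run:
```python
from h import *
from workcell import robot
go(robot.sense(),(531,-342,200),4.4)
```

```text
shift [ 136.1 -636.4  -51.6] turn [-1.000e-02 -4.000e-02  1.552e+01]
```

```bash
python3 -m crank '[[[5,-20,-10],[0,0,1]],[[11,-53,-20],[0,0,2]],[[18,-86,-30],[0,0,3]],[[25,-119,-40],[0,0,4]],[[32,-152,-50],[0,0,5]],[[39,-185,-52],[0,0,6]],[[46,-218,-52],[0,0,7]],[[53,-251,-52],[0,0,8]],[[61,-284,-52],[0,0,9]],[[68,-317,-52],[0,0,10]],[[75,-350,-52],[0,0,11]],[[82,-383,-52],[0,0,11]]]' && python3 -m crank '[[[3,-38,0],[0,0,1]],[[11,-75,0],[0,0,2]],[[19,-112,0],[0,0,2.5]],[[28,-150,0],[0,0,3]],[[36,-185,0],[0,0,3.5]],[[44,-215,0],[0,0,4.5]],[[50,-238,0],[0,0,4.5]],[[54,-253,0],[0,0,4.5]],[[54,-253,0],[0,0,4.5]],[[54,-253,0],[0,0,4.5]]]'
python3 - <<'E'
from h import *
from workcell import robot,capture
s=robot.sense();c=capture("wrist");T=pose(s);pickle.dump((c,T),open("w4.pkl","wb"));print(s["tcp_pos"],s["eef_rot"])
cv2.imwrite("pics/w4.png",c["image"][:,:,::-1])
E
```

```text
clock: 10.97
tcp_pos: [0.4941, -0.0863, 0.1972]
eef_rot: [179.8, -0.3, -171.1]
contact_force: [0.1, 0.4, -0.7]
gripper_width: 0.04
finger_force: 45.0
clock: 11.8
tcp_pos: [0.4809, -0.3428, 0.1985]
eef_rot: [179.8, -0.2, -175.6]
contact_force: [-0.1, 0.4, -0.9]
gripper_width: 0.0399
finger_force: 45.0
[ 0.48087643 -0.34279582  0.19854598] [ 1.79792618e+02 -1.56348083e-01 -1.75643096e+02]
```

View pics/w4.png

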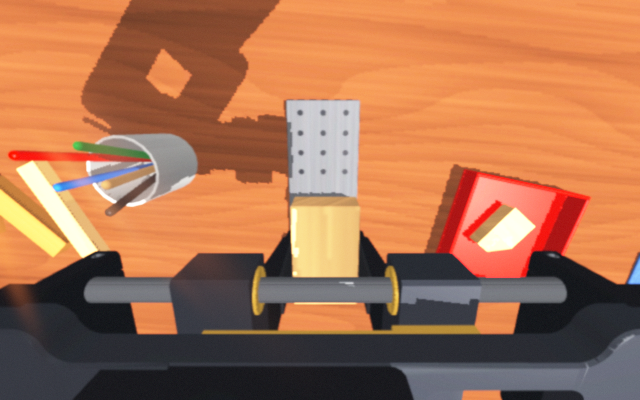

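The view shows the near part of the bed at columns 286–358, rows 100–195, with the held block at (325,240) in front of the jaw. The tray with the chipped block is at (505,232), and the tin at (150,170). I'll take the bed edges from this view.

Run:
```python
from h import *
c,T=pickle.load(open("w4.pkl","rb"));im=c["image"].astype(int)
m=(im.max(2)-im.min(2)<45)&(im.min(2)>90);m[:, :270]=0;m[:,375:]=0
L=[];Rr=[]
for v in range(108,188,4):
    u=np.where(m[v])[0];L.append((u.min(),v));Rr.append((u.max()+1,v))
for n,e in(("L",L),("R",Rr)):
    P=onplane(c,e,.012,T)[:,:2]*1000
    f=np.polyfit(P[:,0],P[:,1],1);print(n,np.degrees(np.arctan(f[0])).round(2),"y at x=400",np.polyval(f,400).round(1),"res",np.std(P[:,1]-np.polyval(f,P[:,0])).round(2))
u=np.where(m[:,325])[0];print("near edge",onplane(c,[[325,u[u>80].min()]],.012,T)*1000)
# held block rear top edge, in tool axes (top of block is 24-5.3 mm above TCP)
R,o=cam(c,T)
h=T[2,3]+.0187
p=onplane(c,[[325,197]],h,T);print("rear edge tool",(np.linalg.inv(T)@np.r_[p[0],1])[:3]*1000)
for v in(215,240):
    print([(np.linalg.inv(T)@np.r_[onplane(c,[[u,v]],h,T)[0],1])[:2]*1000 for u in(291,358)])
```

```text
L 4.83 y at x=400 -395.3 res 0.5
R 4.33 y at x=400 -306.0 res 0.36
near edge [[ 372.96732223 -350.05057872   12.        ]]
rear edge tool [ 37.84021111   0.11251987 -18.59652597]
[array([ 27.22049709, -19.48115429]), array([27.11648277, 19.11666476])]
[array([ 11.74395184, -20.01178072]), array([11.62290349, 19.58848164])]
```

```bash
python3 -m crank '[[[18,-0.5,0],[0,0,0]],[[38,-1.5,5],[0,0,0]],[[53.5,-2,30],[0,0,0]],[[53.5,-2,65],[0,0,0]],[[53.5,-2,100],[0,0,0]],[[53.5,-2,130],[0,0,0]],[[53.5,-2,150],[0,0,0]],[[53.5,-2,162],[0,0,0]],[[53.5,-2,165],[0,0,0]],[[53.5,-2,165],[0,0,0]],[[53.5,-2,165],[0,0,0]],[[53.5,-2,165],[0,0,0]]]'
python3 - <<'E'
from h import *
from workcell import robot
s=robot.sense();print(s["contact_force"]);go(s,(427.7,-348.8,17.3),4.5)
E
```

```text
clock: 12.85
tcp_pos: [0.4299, -0.3504, 0.0383]
eef_rot: [-179.8, 0.1, -175.6]
contact_force: [0.2, -0.4, -0.9]
gripper_width: 0.0399
finger_force: 45.0
[ 0.22440719 -0.35167148 -0.92687803]
shift [ 2.1  1.9 21. ] turn [-0.16  0.14 -0.06]
```

```bash
python3 -m crank '[[[0,0.5,5],[0,0,0]],[[0,1,10],[0,0,0]],[[0,1.5,14],[0,0,0]],[[0,1.5,17],[0,0,0]],[[0,1.5,17],[0,0,0]],[[0,1.5,17],[0,0,0]]]'
python3 - <<'E'
from h import *
from workcell import robot
s=robot.sense();print(s["contact_force"],s["moment"]);go(s,(427.7,-348.8,17.3),4.5)
E
```

```text
clock: 13.35
tcp_pos: [0.4282, -0.3478, 0.0187]
eef_rot: [180.0, -0.0, -175.6]
contact_force: [0.2, -0.1, -0.8]
gripper_width: 0.0398
finger_force: 45.0
[ 0.19703694 -0.08015428 -0.75836136] [-0.02036974  0.0571381   0.02677839]
shift [ 0.5 -0.9  1.4] turn [ 0.04 -0.03 -0.09]
```

```bash
python3 -m crank '[[[0,-0.5,1],[0,0,0]],[[0,-0.5,1],[0,0,0]],[[0,-0.5,1],[0,0,0]]]' && python3 -m crank '[[[0,0,0.7],[0,0,0]],[[0,0,0.7],[0,0,0]],[[0,0,0.7],[0,0,0]]]' && python3 -m crank '[[[0,0,0.7],[0,0,0]],[[0,0,0.7],[0,0,0]],[[0,0,0.7],[0,0,0]]]'
```

```text
clock: 13.6
tcp_pos: [0.4286, -0.3487, 0.0183]
eef_rot: [-180.0, 0.0, -175.6]
contact_force: [-0.2, -0.3, -0.7]
gripper_width: 0.0394
finger_force: 45.0
clock: 13.85
tcp_pos: [0.4285, -0.3485, 0.0175]
eef_rot: [-180.0, 0.0, -175.6]
contact_force: [-0.0, -0.3, -0.6]
gripper_width: 0.0398
finger_force: 45.0
clock: 14.1
tcp_pos: [0.4286, -0.3487, 0.0173]
eef_rot: [-180.0, 0.0, -175.6]
contact_force: [-0.5, 1.6, 4.5]
gripper_width: 0.0397
finger_force: 45.0
```

```bash
python3 -m crank '[[[-4,0,-0.2],[0,0,0]],[[-9,0,-0.2],[0,0,0]],[[-14,0,-0.2],[0,0,0]],[[-18,0,-0.2],[0,0,0]],[[-22,0,-0.2],[0,0,0]],[[-24,0,-0.2],[0,0,0]],[[-24,0,-0.2],[0,0,0]]]'
python3 - <<'E'
from h import *
from workcell import robot,capture
s=robot.sense();c=capture("wrist");T=pose(s);t=capture("top");d=capture("side")
pickle.dump((c,T,t,d),open("w5.pkl","wb"))
a=cv2.resize(t["image"][155:250,390:450],None,fx=5,fy=5,interpolation=cv2.INTER_CUBIC)
e=cv2.resize(d["image"][125:175,280:375],None,fx=5,fy=5,interpolation=cv2.INTER_CUBIC)
w=c["image"][60:300,180:470]
o=np.zeros((500,800,3),np.uint8);o[:475,:300]=a;o[:250,310:785]=e;o[255:495,310:600]=w
cv2.imwrite("pics/w5.png",o[:,:,::-1])
E
```

```text
clock: 14.68
tcp_pos: [0.4534, -0.347, 0.0174]
eef_rot: [-180.0, 0.1, -175.6]
contact_force: [-1.2, 0.3, 3.8]
gripper_width: 0.0402
finger_force: 45.0
```

View pics/w5.png

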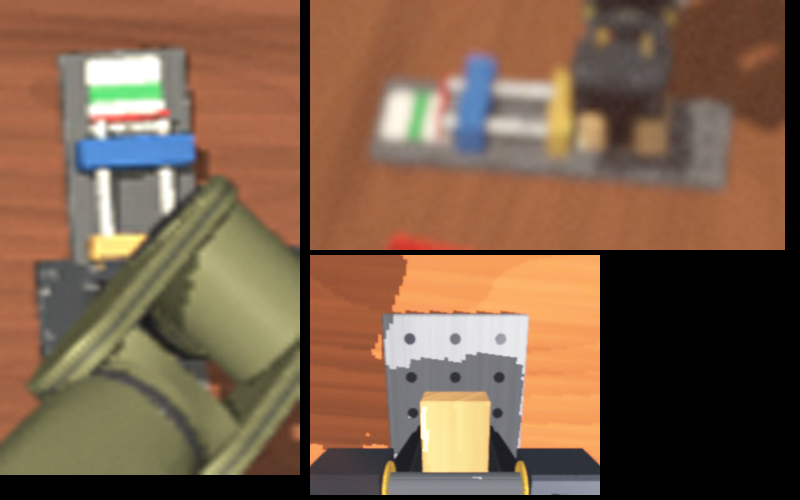

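The lower-right wrist crop shows the block flat and square, mid-bed: block middle column 455 against bed middle 456. The side crop shows the jaw still at rest just ahead of the block, with the red pointer short of the green. Now I'll push while watching the force.

```bash
python3 -m crank '[[[-2,0,0],[0,0,0]],[[-4,0,0],[0,0,0]],[[-6,0,0],[0,0,0]],[[-8,0,0],[0,0,0]],[[-8,0,0],[0,0,0]]]' && python3 -m crank '[[[-2,0,0],[0,0,0]],[[-4,0,0],[0,0,0]],[[-5,0,0],[0,0,0]],[[-5,0,0],[0,0,0]]]' && python3 -m crank '[[[-2,0,0],[0,0,0]],[[-4,0,0],[0,0,0]],[[-5,0,0],[0,0,0]],[[-5,0,0],[0,0,0]]]'
```

```text
clock: 15.25
tcp_pos: [0.4601, -0.3464, 0.0174]
eef_rot: [-180.0, -0.0, -175.6]
contact_force: [-3.4, -0.0, 6.3]
gripper_width: 0.04
finger_force: 45.0
clock: 15.58
tcp_pos: [0.4639, -0.346, 0.0173]
eef_rot: [180.0, -0.2, -175.6]
contact_force: [-7.9, 0.2, 8.8]
gripper_width: 0.0398
finger_force: 45.0
clock: 15.92
tcp_pos: [0.4682, -0.3457, 0.0173]
eef_rot: [180.0, -0.3, -175.6]
contact_force: [-10.8, -0.7, 11.1]
gripper_width: 0.0396
finger_force: 45.0
```

```bash
python3 -m crank '[[[-2,0,-0.3],[0,0,0]],[[-4,0,-0.5],[0,0,0]],[[-6,0,-0.6],[0,0,0]],[[-6,0,-0.6],[0,0,0]]]' && python3 -m crank '[[[-2,0,0],[0,0,0]],[[-3,0,-0.2],[0,0,0]],[[-4,0,-0.2],[0,0,0]],[[-4,0,-0.2],[0,0,0]]]'
python3 - <<'E'
from h import *
from workcell import capture
t=capture("top");d=capture("side")
a=cv2.resize(t["image"][155:215,390:450],None,fx=8,fy=8,interpolation=cv2.INTER_CUBIC)
e=cv2.resize(d["image"][125:175,280:340],None,fx=5,fy=5,interpolation=cv2.INTER_CUBIC)
o=np.zeros((480,790,3),np.uint8);o[:,:480]=a;o[:250,490:790]=e
cv2.imwrite("pics/w6.png",o[:,:,::-1])
im=t["image"][160:195,405:430].astype(int)
# strip column average: rows of red pointer and green band
r=(im[...,0]>im[...,1]+60)&(im[...,0]>im[...,2]+60)&(im[...,0]>130);g=(im[...,1]>im[...,0]+50)&(im[...,1]>im[...,2]+20)
for n,m in(("red",r),("green",g)):
    v,u=np.where(m);P=onplane(t,np.c_[u+405.5,v+160.5],.02) if len(u) else 0
    print(n,len(u),(v.min()+160,v.max()+160,v.mean()+160) if len(u) else "", (P[:,0].min(),P[:,0].mean(),P[:,0].max()) if len(u) else "")
E
```

```text
clock: 16.25
tcp_pos: [0.4736, -0.3453, 0.0174]
eef_rot: [180.0, -0.4, -175.6]
contact_force: [-11.0, -2.0, 9.9]
gripper_width: 0.0396
finger_force: 45.0
clock: 16.58
tcp_pos: [0.4768, -0.345, 0.0174]
eef_rot: [179.9, -0.4, -175.5]
contact_force: [-13.6, -2.6, 10.0]
gripper_width: 0.0398
finger_force: 45.0
red 42 (np.int64(167), np.int64(181), np.float64(173.5)) (np.float64(0.5805147878480135), np.float64(0.6066724212429376), np.float64(0.6304738980839764))
green 16 (np.int64(171), np.int64(173), np.float64(171.9375)) (np.float64(0.6074184547487336), np.float64(0.6117271729180662), np.float64(0.6156002535019908))
```

View pics/w6.png

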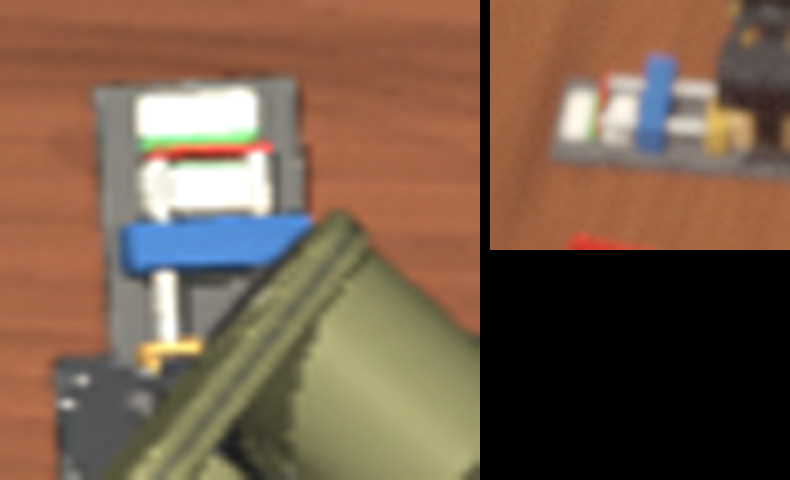

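In the top crop the red pointer is at (205,150), inside the green band whose far edge shows at row 137. It has moved 4.6 px, about 16.5 mm of travel, and about 10.5 N net of friction says the same. I'll go 2 mm further towards the middle of the band and hold.

```bash
python3 -m crank '[[[-1,0,0],[0,0,0]],[[-2,0,-0.1],[0,0,0]],[[-2.5,0,-0.1],[0,0,0]],[[-2.5,0,-0.1],[0,0,0]],[[-2.5,0,-0.1],[0,0,0]],[[-2.5,0,-0.1],[0,0,0]],[[-2.5,0,-0.1],[0,0,0]],[[-2.5,0,-0.1],[0,0,0]],[[-2.5,0,-0.1],[0,0,0]],[[-2.5,0,-0.1],[0,0,0]]]'
python3 -m crank '[[[0,0,0],[0,0,0]],[[0,0,0],[0,0,0]],[[0,0,0],[0,0,0]],[[0,0,0],[0,0,0]],[[0,0,0],[0,0,0]],[[0,0,0],[0,0,0]]]'
python3 - <<'E'
from h import *
from workcell import capture
t=capture("top");d=capture("side");c=capture("wrist")
a=cv2.resize(t["image"][155:205,390:450],None,fx=6,fy=6,interpolation=cv2.INTER_CUBIC)
e=cv2.resize(d["image"][125:175,280:340],None,fx=6,fy=6,interpolation=cv2.INTER_CUBIC)
o=np.zeros((560,740,3),np.uint8);o[:300,:360]=a;o[:300,370:730]=e;o[310:550,:290]=c["image"][60:300,180:470]
cv2.imwrite("pics/w7.png",o[:,:,::-1])
E
```

```text
clock: 17.52
tcp_pos: [0.4789, -0.3448, 0.0174]
eef_rot: [179.9, -0.5, -175.6]
contact_force: [-14.4, -2.5, 9.0]
gripper_width: 0.0396
finger_force: 45.0
clock: 18.02
tcp_pos: [0.4789, -0.3449, 0.0174]
eef_rot: [179.9, -0.5, -175.6]
contact_force: [-13.9, -2.5, 9.8]
gripper_width: 0.0397
finger_force: 45.0
```

View pics/w7.png

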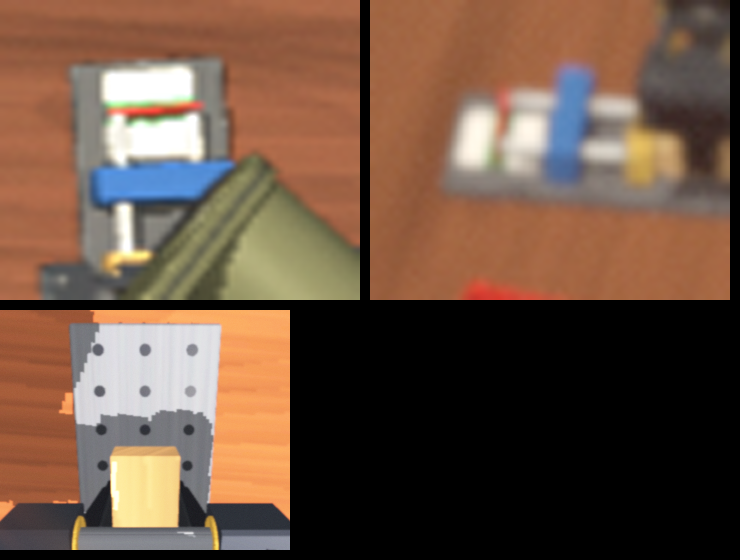

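The pointer at (155,108) now has green on both sides of it. The block is still square, mid-bed and gripped, and the force is steady. Handing in.

```bash
python3 -c "
from workcell import finish_job
print(finish_job())"
```

```text
the job is handed in; nothing more can be done
None
```

The job is handed in: the chipped block is in the red tray, and a sound block is held flat and square against the jaw with the pointer in the green band, at about 19 mm of jaw travel.

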